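Lock the painting turntable

ROBOT

A 6-joint arm with a two-finger parallel gripper is mounted at the origin on the work surface. World frame = base frame: x ahead of the robot, y to its left, z up, the work surface at z = 0. Lengths are in mm, angles in rad, forces in N, time in s.
With the tool pointing down it reaches from about 300 to 775 mm from the base axis. Payload 14.6 kg.
Tool frame: the origin (TCP) lies between the finger pads; the fingertips stand 19 mm ahead of it and the grasp point (between the pads) is the TCP (manip.tcp_to_tips is the distance from the TCP to the fingertips, in mm); x points along the fingers, z is the direction in which the jaws open and shut, and the axes are right-handed (so a half turn about x gives the same grasp; the last joint's range is limited). The gripper opens to 94 mm and grips with 3 to 60 N. Pads are 16 mm wide; open, the fingers measure 119 mm over their backs; the gripper's body (75 mm by 177 mm) begins 78 mm behind the grasp point.
Start: joints at [-1.295, 0.3, 1.521, -0, 1.321, -0.067], TCP at [184.862, -517.992, 224.446] pointing down, gripper open.
Joint ranges: [-3.03, 3.03], [-0.79, 2.21], [0.23, 2.52], [-1.04, 4.18], [0, 3.07], [-2.55, 2.55]. Speed limits (rad/s): [2.22, 2.22, 2.57, 3.14, 3.14, 3.14].

INTERFACE

Orientations are given as [roll, pitch, yaw] about the fixed x, y, z axes, in that order (R = Rz(yaw) Ry(pitch) Rx(roll)).
In Python, from cell import manip gives the robot as it stands.
- The arm moves only by the tool jog_arm, never from a script. Its argument "moves" is a list that holds one entry, the list of rows, each a list of 6 numbers: the shift along the world's x, y, z in mm, then the turn, a rotation vector about the world's x, y, z in degrees. In form: [[[dx, dy, dz, wx, wy, wz], ...]]. A call has 1 to 5 rows; each row shifts and turns the pose as measured when the row begins; what a row does not reach is not made up. A row lasts 1/10 s, in which the tool goes at most 50 mm and 8.59 degrees, less where a joint would pass 70% of its speed; a pose out of reach is approached as far as the arm can. A call is refused whole if a number of a shift passes 50 or a number of a turn 8.59, either way. A call with a gripper value outside its range is refused whole. "gripper" is the opening, from -1 (shut) to 1 (fully open), set as the call begins (left out, the last holds). The fingers move at their own pace and stop on an object; "squeeze" is the grip in N (left out, the last holds). Time passes only in rows, so rows that do not move let the fingers close. It gives the time, the measured TCP pose, the force and the opening at its end, in the units of the state.
- manip.read_state(): the state, without advancing time (a new reading comes with each control period).
- manip.camera(name): name is "side" or "top" or "wrist"; returns (picture, depth): 480x640x3 uint8, blue, green, red; 480x640 float32, mm along the optical axis (not along the pixel's ray), 0 where there is no reading.
- manip.camera_params(name): a dict with "fx", "fy", "cx", "cy" (pixels), "rvec" (rotation vector, rad) and "tvec" (3), from world to camera coordinates, as OpenCV has them. Camera axes: x right, y down, z forward; pixel columns grow to the right and rows downward; lengths in mm; the calibration is good to about 2 mm. A picture is of the moment at which its call begins: read the wrist's pose just before it. camera_params takes no time and is no camera call; for the wrist camera it gives the pose at the moment of the call.
- manip.sign_off(): hands the job in, once; it reports no verdict.
The state is a dict: "clock": time; "joints": joint angles; "qd": joint speeds; "effort": joint torques, N m; "eef_pos": TCP position; "eef_rot": TCP orientation; "wrist_force": force on the tool from outside, world axes, zero at the start; "moment": the same for the moment, N m; "finger_gap": finger opening in mm.
Only numpy, scipy, OpenCV 4.12 (cv2) and the standard library are available. Lean on these libraries where they do the work, as an engineer would, in place of code of your own. Each camera call takes 0.05 s, during which the arm holds its last target. There are 200 camera calls.

TASK

Lock the painting turntable so that the flower can be painted without spinning: with closed fingers, push the upright peg round until the slot in the disc's rim lines up with the steel bolt, and only then push the bolt's upright plate until the bolt is fully home in the slot. Only push with the fingers - do not take the peg or the plate between them - leave the paints, brushes and other things where they are, and finish clear of everything.

Things in the scene. Friction and masses are not known exactly. Their poses are not given: they have to be found in the camera images.
- turntable: Painting turntable fixed to the table. Origin at table height on the disc's vertical axis; z up. A wooden foot 100 mm wide and 20 mm high runs from the disc along the turntable's -y to 280 mm from the axis and carries the bolt. The plywood disc has radius 110 mm, its underside 25 mm and its top 43 mm above the table. A green wooden flower, radius 60 mm and 12 mm thick (16 mm with its middle screw), is fixed on the disc around the axis.
- disc (a joint): Angle of the disc about the vertical, rad, counter-clockwise from above positive; it turns without end either way, with a friction of about 0.12 N m (about 1.5 N at the peg), and stays where it is left. At 0 (or any whole number of turns) the slot lies along the turntable's -y, in line with the bolt, and the peg along its +y. It starts 0.9 to 5.4 rad.
- peg_top (a point): Centre of the top of the upright round wooden peg on the disc, used to push it round: 14 mm diameter, rising 50 mm from the disc's top, so its top is 93 mm above the table; 85 mm from the axis, exactly opposite the slot.
- slot_mouth (a point): Middle of the slot's mouth on the disc's rim, 110 mm from the axis, 34 mm above the table. The slot runs straight to the axis, is 22 mm wide, flares to 34 mm at the rim, and ends 68 mm from the axis. It is the only slot.
- gate (a point): Fixed point where the bolt's line crosses the disc's rim: 110 mm from the axis along the turntable's -y, 34 mm above the table. The slot's mouth must come here.
- bolt (a joint): How far the bolt has been pushed towards the axis (along the turntable's +y), m: it starts at 0 to 0.003, with its tip outside the rim; 0.045 is fully home, where the plate meets the guide block. Friction about 3 N; it stays where it is left. Against the closed rim it is blocked; its tapered tip centres a slot that is a few mm off.
- bolt_tip (a point): Middle of the front end of the steel bolt, 34 mm above the table. The bolt is 16 mm wide, tapering to 8 mm in its last 10 mm, and at joint value 0 its tip lies 118 mm from the axis, along the turntable's -y.
- plate_top (a point): Middle of the top of the upright steel plate on the bolt's outer end, 85 mm above the table. The plate is 30 mm wide across the bolt, 12 mm thick along it, and rises 43 mm from the bolt (from 42 to 85 mm above the table); at joint value 0 it stands 223 mm from the axis along the turntable's -y, and the foot behind it is clear. Between the plate and the disc is a steel guide block fixed to the foot, 52 mm wide, 48 mm long, its top 47 mm above the table.
- paint_can: Bystander: round white paint can with a steel rim, 100 mm across, 115 mm high, stands upright; origin under its centre.
- brush_jar: Bystander: clear jar with three upright brushes, 72 mm across, jar 85 mm high, 220 mm with the brushes; origin under its centre.
- can_lid: Bystander: flat round steel can lid, 104 mm across, 8 mm thick; origin under its centre.
- stir_stick: Bystander: flat wooden stirring stick lying along its y axis, 22 x 220 x 6 mm; origin under its centre.
- flat_brush: Bystander: flat paint brush lying along its y axis, 40 mm wide, 12 mm high; it reaches from 100 mm behind its origin (handle, -y) to 85 mm ahead (+y).
- sanding_block: Bystander: cork sanding block, 66 x 43 x 30 mm; origin under its centre.
- paint_pot: Bystander: small white lidded pot, 60 mm across, 52 mm high; origin under its centre.
- wooden_leaf: Bystander: loose flat plywood leaf, 110 x 55 x 12 mm, long along its x axis; origin under its centre.

How it is judged (in metres and radians):
On the way, in this order (a step that is already met when the one before it is completed fails the run):
1. the slot's mouth is in line with the bolt, within 8 mm, while the bolt is still outside the disc (horizontal distance between slot_mouth and gate below 0.008 m and value of joint bolt below 0.008 m), for 0.2 s.
2. the bolt is pushed home (value of joint bolt above 0.042 m), for 0.2 s.
At the end, for the whole second after the job is handed in: The slot's mouth is within 8 mm of the gate, the bolt is pushed in by more than 42 of its 45 mm, and disc and bolt are at rest (horizontal distance between slot_mouth and gate below 0.008 m and value of joint bolt above 0.042 m and velocity of joint disc between -0.05 and 0.05 rad/s and velocity of joint bolt between -0.005 and 0.005 m/s); the robot touches nothing.
It fails at once if the peg is taken between the fingers (horizontal distance between the grasp point and peg_top below 0.009 m and z of the grasp point in the frame of peg_top below 0.01 m).
It fails at once if the bolt's plate is taken between the fingers (horizontal distance between the grasp point and plate_top below 0.009 m and z of the grasp point in the frame of plate_top below 0.01 m).
It fails at once if one of the things standing about is shifted or lifted by more than 25 mm (distance of any of paint_can, brush_jar, can_lid, stir_stick, flat_brush, sanding_block, paint_pot, wooden_leaf from where it was at the start of the episode above 0.025 m).
It also fails if it takes over 58 s, if anything falls off the work surface, if the arm or the gripper's body presses on something with over 40 N, if the wrist force passes 120 N, or if a joint passes its speed limit or range.

## Working session

There is one attempt and no reset: what is moved stays moved. The work goes in short steps, Python scripts to look and compute and a tool call to move; the robot and the scene stay as the last step left them, time stands still between calls to the robot, and variables do not carry over. Pictures are saved under pics/ and viewed, about 8 in all and at most 12, crops included, and the job is handed in when it is done.

Besides the shell and the picture viewer there is one more tool, called after "Call:" in YAML: its name, and indented under it one key for each argument. jog_arm: Moves the arm, as the interface text tells. Its arguments: {"type":"object","properties":{"moves":{"type":"array","items":{"type":"array","items":{"type":"array","items":{"type":"number"}}}},"gripper":{"type":"number"},"squeeze":{"type":"number"}},"required":["moves"]}

```bash
mkdir -p pics; ls; python3 - <<'E'
from cell import manip
import cv2
for n in ("top","side"):
    p,d=manip.camera(n); cv2.imwrite(f"pics/{n}0.png",p)
    import numpy as np; np.save(f"{n}0.npy",d)
    P=manip.camera_params(n); print(n,P)
print(manip.read_state())
E
```

```text
pics
top {'fx': 479.17819884608355, 'fy': 479.17819884608355, 'cx': 324.18741489395035, 'cy': 235.18584249019435, 'rvec': array([ 2.14317357, -2.19067172,  0.09981565]), 'tvec': array([  31.69913903,  562.49935009, 1346.06236731])}
side {'fx': 490.81275222477825, 'fy': 490.81275222477825, 'cx': 316.137309845234, 'cy': 245.55466925592648, 'rvec': array([ 0.82903148, -2.49342651,  1.14659435]), 'tvec': array([468.58363532, 280.24624181, 928.49588806])}
{'clock': 0.1, 'joints': array([-1.29458912e+00,  3.00429338e-01,  1.52151625e+00, -1.14078773e-05,
        1.32070950e+00, -6.66119761e-02]), 'qd': array([-0.00165618, -0.00070055, -0.00232282,  0.0001948 ,  0.00032024,
       -0.00219556]), 'effort': array([ 5.12669612e-04, -5.32643187e+01, -3.53284550e+01,  7.08756829e-02,
        2.34775501e-02, -4.04637638e-05]), 'eef_pos': array([ 184.80783005, -517.79000777,  223.93665528]), 'eef_rot': array([3.08538093, 1.56973383, 1.85740662]), 'wrist_force': array([ 0.13548401, -0.34872217, -0.0576769 ]), 'moment': array([ 0.04270339, -0.0101137 , -0.03506808]), 'finger_gap': 94.0151849285193}
```

View pics/top0.png

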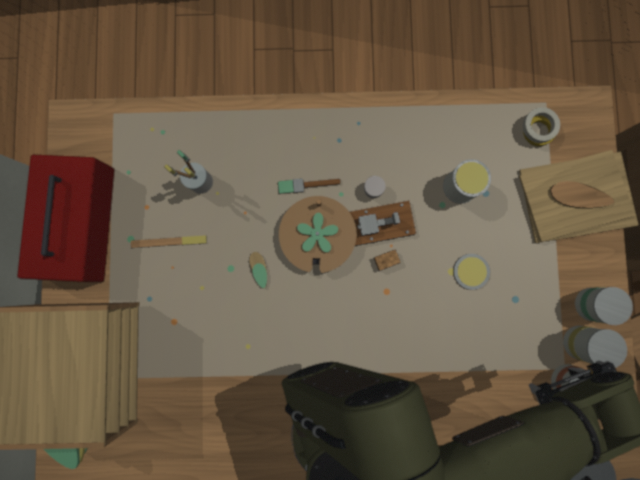

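View pics/side0.png

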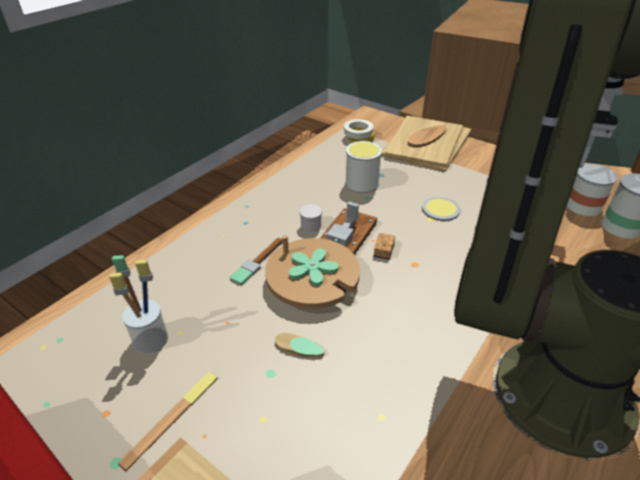

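The top view shows the disc centred near (317,235), with the slot at (317,266) pointing at the robot. The peg is near (316,206), on the far side, and the foot, bolt and plate run to the right, with the plate near (392,219). The side view agrees. Next I'll measure on an enlarged crop and with depth.

```bash
cat > h.py <<'E'
import numpy as np, cv2
from cell import manip
def cam(n):
    P=manip.camera_params(n); R=cv2.Rodrigues(np.array(P["rvec"]))[0]
    K=np.array([[P["fx"],0,P["cx"]],[0,P["fy"],P["cy"]],[0,0,1]]); return K,R,np.array(P["tvec"]).ravel()
def ray(C,uv,z):
    K,R,t=C; o=-R.T@t; d=R.T@np.linalg.inv(K)@np.array([uv[0],uv[1],1.]); return o+d*(z-o[2])/d[2]
def cloud(C,D):
    K,R,t=C; v,u=np.indices(D.shape); p=np.stack([(u-K[0,2])/K[0,0]*D,(v-K[1,2])/K[1,1]*D,D],-1)
    X=(p-t)@R; X[D<=0]=np.nan; return X
def proj(C,p):
    K,R,t=C; q=K@(R@np.array(p,float)+t); return q[:2]/q[2]
E
python3 - <<'E'
from h import *
for n in ("top","side"):
    C=cam(n); D=np.load(n+"0.npy"); X=cloud(C,D); im=cv2.imread(f"pics/{n}0.png")
    hsv=cv2.cvtColor(im,cv2.COLOR_BGR2HSV)
    Z=X[...,2]
    g=cv2.inRange(hsv,(60,60,80),(90,255,255))>0
    c0=np.array([317,235]) if n=="top" else np.array([313,266])
    v,u=np.indices(D.shape); near=np.hypot(u-c0[0],v-c0[1])<50
    m=g&near&(Z>48); print(n,"flower",m.sum(),np.nanmedian(X[m],0), (np.nanmin(X[m],0)+np.nanmax(X[m],0))/2)
    near=np.hypot(u-c0[0],v-c0[1])<60
    m=near&(Z>33)&(Z<50); pts=X[m]
    (cx,cy),r=cv2.minEnclosingCircle(pts[:,:2].astype(np.float32)); print("disc",cx,cy,r,np.median(pts[:,2]))
    near=np.hypot(u-c0[0],v-c0[1])<130
    m=(near&(Z>65)&(Z<130)).astype(np.uint8)
    k,l,s,_=cv2.connectedComponentsWithStats(m)
    for i in range(1,k):
        if s[i,4]>4: q=X[l==i]; print(s[i],q.mean(0).round(1),q.min(0).round(1),q.max(0).round(1))
im=cv2.imread("pics/top0.png"); cv2.imwrite("pics/c1.png",cv2.resize(im[165:295,260:430],None,fx=4.5,fy=4.5,interpolation=cv2.INTER_CUBIC))
E
```

```text
top flower 639 [569.42953021  38.61606644  55.40501763] [568.22410635  39.0625534   55.44426942]
disc 573.5577392578125 10.478574752807617 138.81268310546875 43.59128360272524
[196 170  12  20 118] [719.2 355.2  82.2] [697.3 343.3  65.7] [748.5 377.   91.5]
[317 200   5   6  26] [648.4  31.8  88.7] [643.2  25.7  67.2] [654.7  37.1  96.4]
[393 212   7  12  58] [ 601.1 -180.1   83.2] [ 586.8 -187.9   70.5] [ 617.1 -173.5   91. ]
side flower 824 [566.67142054  46.14141088  53.98738942] [569.16698948  42.48558698  53.30494571]
disc 604.5035400390625 -6.1165771484375 173.79759216308594 42.18839744044323
[346 143  35  31 825] [ 689.7 -354.6   99.4] [ 647.9 -405.1   65. ] [ 752.8 -326.1  119. ]
[347 201  12  11 100] [ 600.2 -174.    77.6] [ 585.4 -186.1   65.2] [ 616.4 -166.8   86.7]
[283 235   6  13  68] [648.   37.8  81.1] [642.7  29.1  65.1] [657.7  44.3  94.4]
```

View pics/c1.png

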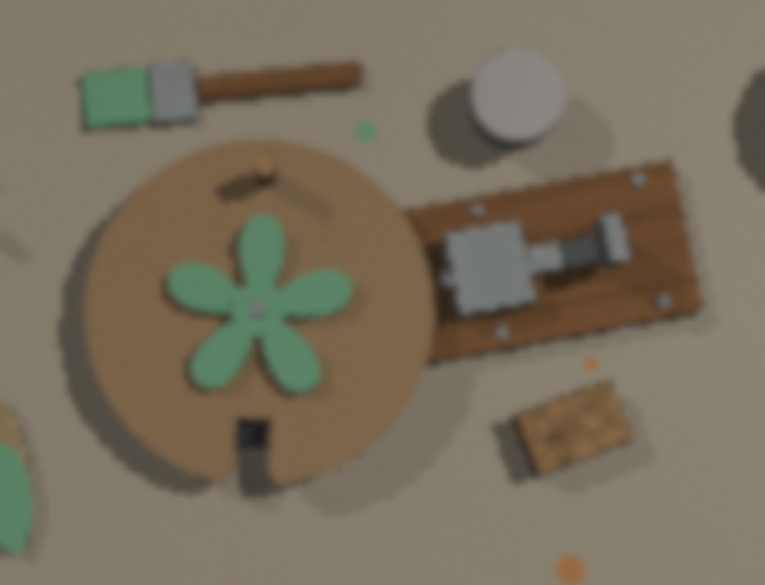

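The crop (offset (260,165), scale 4.5) shows the disc centre near (260,312) and the slot's inner end near (254,420). The foot's end corners are at (672,163) and (700,312), and the plate top is at (619,237). There is a free area around the peg and behind the plate.

```bash
python3 - <<'E'
from h import *
C=cam("top"); P=lambda a,b,z: ray(C,((a+.5)/4.5-.5+260,(b+.5)/4.5-.5+165),z)[:2]
c1=P(260,314,43); c2=P(258,308,57); print("disc c",c1,"screw",c2)
a,b,c,d=P(405,210,20),P(672,163,20),P(430,362,20),P(700,312,20)
print("foot end mid",(b+d)/2,"width",np.hypot(*(b-d)))
for p,q in((a,b),(c,d)): print("dir",np.degrees(np.arctan2(*(q-p)[::-1])))
pl=P(619,237,85); print("plate",pl,pl-c1,np.hypot(*(pl-c1)))
S=cam("side"); X=cloud(S,np.load("side0.npy"))
# triangulate peg & plate tops side: rays z
print("side screw",ray(S,(313,266),57)[:2])
for n in(c1,c2):
  v=(b+d)/2-n; print("axis->end",np.hypot(*v),np.degrees(np.arctan2(v[1],v[0])))
  s=P(254,420,43)-n; print("slot end",np.hypot(*s),np.degrees(np.arctan2(s[1],s[0])))
  s=P(264,168,93)-n; print("peg",s+n,np.hypot(*s),np.degrees(np.arctan2(s[1],s[0])))
  v=pl-n; print("plate",np.hypot(*v),np.degrees(np.arctan2(v[1],v[0])))
E
```

```text
disc c [564.2713773   38.50625195] screw [566.63893125  39.39336741]
foot end mid [ 610.04807904 -235.62850878] width 97.9177345383461
dir -81.22580971793334
dir -80.75444128451956
plate [ 602.46087982 -183.06503175] [  38.18950252 -221.5712837 ] 224.83832383116135
side screw [558.97999068  48.08432875]
axis->end 277.93051912935755 -80.51986972851114
slot end 66.94277008883937 175.6241017598092
peg [648.8158503   33.23932235] 84.70837303770779 -3.564790681240155
plate 224.83832383116135 -80.22071771195722
axis->end 278.4266267748599 -81.03049534352151
slot end 69.24392912725911 176.5055121534901
peg [648.8158503   33.23932235] 82.40702818603138 -4.282758143728168
plate 225.32410292146272 -80.85232317012826
```

```bash
cat >> h.py <<'E'
from scipy.spatial.transform import Rotation as Ro
def st():
    s=manip.read_state(); r=Ro.from_euler("xyz",s["eef_rot"]).as_matrix()
    print("t",s["clock"],"pos",s["eef_pos"].round(1),"x",r[:,0].round(3),"jaw deg",np.degrees(np.arctan2(r[1,2],r[0,2])).round(1),"F",s["wrist_force"].round(1),"q",s["joints"].round(2),"gap",s["finger_gap"]); return s
E
python3 -c "
from h import *
st()"
```

```text
t 0.1 pos [ 184.8 -517.8  223.9] x [-0.     0.001 -1.   ] jaw deg -70.4 F [ 0.1 -0.3 -0.1] q [-1.29  0.3   1.52 -0.    1.32 -0.07] gap 94.0151849285193
```

Call:
jog_arm:
  moves:
    - [[33, 37.5, 0, 0, 0, 0], [33, 37.5, 0, 0, 0, 0], [33, 37.5, 0, 0, 0, 0], [33, 37.5, 0, 0, 0, 0], [33, 37.5, 0, 0, 0, 0]]
  gripper: -1

```text
clock: 0.6
eef_pos: [347.6, -329.1, 221.7]
eef_rot: [-2.933, 1.567, 2.113]
wrist_force: [0.9, -0.4, 0.5]
finger_gap: 57.5
```

Call:
jog_arm:
  moves:
    - [[39, 43, 0, 0, 0, -7], [39, 43, 0, 0, 0, -7], [39, 43, 0, 0, 0, -7], [39, 43, 0, 0, 0, -7], [39, 43, 0, 0, 0, -7]]

```text
clock: 1.1
eef_pos: [510.7, -146.3, 221.4]
eef_rot: [-2.782, 1.566, 1.646]
wrist_force: [-0.3, -1.3, -0.3]
finger_gap: 17.5
```

Call:
jog_arm:
  moves:
    - [[30, 35, 0, 0, 0, 0], [30, 35, 0, 0, 0, 0], [30, 34, 0, 0, 0, 0], [0, 0, 0, 0, 0, 0], [0, 0, 0, 0, 0, 0]]

```text
clock: 1.6
eef_pos: [605.4, -32.0, 218.7]
eef_rot: [-2.247, 1.564, 2.181]
wrist_force: [-0.7, 0.0, 1.0]
finger_gap: -0.0
```

```bash
python3 -c "
from h import *
st()"
```

```text
t 1.6 pos [605.4 -32.  218.7] x [-0.004  0.006 -1.   ] jaw deg -106.3 F [-0.7  0.   1. ] q [-0.12  0.43  1.35  0.01  1.36  1.74] gap -0.026642147214335075
```

```bash
python3 - <<'E'
from h import *
C=cam("wrist"); p,d=manip.camera("wrist"); np.save("w1.npy",d); cv2.imwrite("pics/w1.png",p)
o=-C[1].T@C[2]; print("cam at",o, "look",C[1][2])
for n,q in(("c",(565.5,39,57)),("peg",(649,33.2,93)),("plate",(602,-183,85))): print(n,proj(C,q))
E
```

```text
cam at [682.04371176 -53.73201903 377.96397275] look [-0.26470632  0.07930873 -0.96106227]
c [249.58670752 290.72116452]
peg [212.359105   206.18707638]
plate [513.93300747 183.58521583]
```

View pics/w1.png

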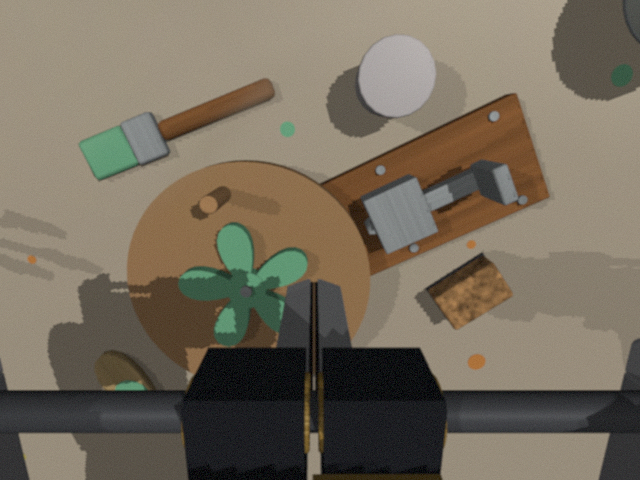

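The wrist view shows the screw at (246,291), the peg top at (209,205) and the plate top at about (507,183). The projected estimates fall within 3–7 px of these. I'll combine both views.

```bash
python3 - <<'E'
from h import *
W=cam("wrist");T=cam("top")
def tri(a,b):
    A=[];y=[]
    for C,uv in((T,a),(W,b)):
        K,R,t=C;o=-R.T@t;d=R.T@np.linalg.inv(K)@np.array([*uv,1.]);d/=np.linalg.norm(d);M=np.eye(3)-np.outer(d,d);A.append(M);y.append(M@o)
    return np.linalg.lstsq(np.vstack(A),np.hstack(y),rcond=None)[0].round(1)
px=lambda a,b:((a+.5)/4.5-.5+260,(b+.5)/4.5-.5+165)
for n,a,b,z in(("screw",(258,308),(246,291),58),("peg",(264,168),(209,205),93),("plate",(619,237),(507,183),85),("pot",(518,95),(399,72),52)):
    print(n,"tri",tri(px(*a),b),"wrist ray",ray(W,b,z).round(1))
E
```

```text
screw tri [566.8  40.1  60.4] wrist ray [566.3  41.6  58. ]
peg tri [649.6  34.   93.5] wrist ray [650.4  35.   93. ]
plate tri [ 602.5 -182.8   77.9] wrist ray [ 603.6 -178.4   85. ]
pot tri [ 702.3 -129.5   36.7] wrist ray [ 701.7 -126.5   52. ]
```

Call:
jog_arm:
  moves:
    - [[36, 31, -20, 0, 0, 0], [0, 0, -40, 0, 0, 0], [0, 0, -40, 0, 0, 0], [0, 0, -35, 0, 0, 0], [0, 0, 0, 0, 0, 0]]

```text
clock: 2.15
eef_pos: [638.8, -7.4, 82.9]
eef_rot: [-2.833, 1.566, 1.588]
wrist_force: [-0.5, -0.1, -0.4]
finger_gap: 0.5
```

Call:
jog_arm:
  moves:
    - [[4, 10, -9, 0, 0, 0], [4, 10, -3, 0, 0, 0], [3, 10, 0, 0, 0, 7], [1.5, 10, 0, 0, 0, 7], [0, 10, 0, 0, 0, 7]]

```text
clock: 2.65
eef_pos: [654.9, 43.1, 78.2]
eef_rot: [2.143, 1.562, 0.654]
wrist_force: [-0.6, -1.4, -1.3]
finger_gap: 0.4
```

```bash
cat > nx.py <<'E'
from h import *
s=st(); p=s["eef_pos"]; v=p[:2]-[566,40]; a=np.arctan2(v[1],v[0]); print("r",np.hypot(*v),"phi",np.degrees(a))
w=p[:2].copy()
for i in range(1,6):
    f=a+np.radians(7*i); q=np.array([566,40])+85*np.array([np.cos(f),np.sin(f)]); print((q-w).round(1),end=" "); w=q
E
python3 nx.py
```

```text
t 2.65 pos [654.9  43.1  78.2] x [ 0.007  0.005 -1.   ] jaw deg -85.3 F [-0.6 -1.4 -1.3] q [0.01 0.67 1.33 0.01 1.13 1.49] gap 0.3557947229835151
r 88.97255527573952 phi 1.9935839423589856
[-5.  10.2] [-2.2 10.1] [-3.5  9.8] [-4.6  9.3] [-5.7  8.7]
```

Call:
jog_arm:
  moves:
    - [[-4, 10, -3, 0, 0, 7], [-3, 10, 0, 0, 0, 7], [-3.5, 10, 0, 0, 0, 7], [-5, 9.5, 0, 0, 0, 7], [-6, 8.5, 0, 0, 0, 7]]

```text
clock: 3.15
eef_pos: [638.0, 95.8, 84.7]
eef_rot: [1.452, 1.551, 0.601]
wrist_force: [0.8, -2.4, -0.5]
finger_gap: 0.6
```

```bash
python3 nx.py
```

```text
t 3.15 pos [638.   95.8  84.7] x [ 0.016  0.011 -1.   ] jaw deg -48.8 F [ 0.8 -2.4 -0.5] q [0.09 0.63 1.37 0.01 1.12 0.93] gap 0.6111493228068976
r 91.09261557421183 phi 37.77959710110228
[-11.7   4.1] [-7.7  6.9] [-8.5  5.9] [-9.2  4.8] [-9.7  3.7]
```

Call:
jog_arm:
  moves:
    - [[-10, 5, -6, 0, 0, 6], [-8, 6.5, -4, 0, 0, 6.5], [-8.5, 5.5, -1, 0, 0, 6.5], [-9, 4.5, -1, 0, 0, 6.5], [0, 0, 0, 0, 0, 0]]

```text
clock: 3.65
eef_pos: [606.3, 122.6, 82.8]
eef_rot: [1.081, 1.537, 0.7]
wrist_force: [0.0, 0.5, 0.3]
finger_gap: 0.4
```

```bash
cat > look.py <<'E'
from h import *
import sys
n=sys.argv[1]; D={}
for c in("top","wrist"):
    p,d=manip.camera(c); cv2.imwrite(f"pics/{c}{n}.png",p); np.save(f"{c}{n}.npy",d); D[c]=(p,cloud(cam(c),d))
im=cv2.resize(D["top"][0][165:295,260:430],None,fx=4.5,fy=4.5,interpolation=cv2.INTER_CUBIC)[:, :560]
w=cv2.resize(D["wrist"][0],(400,300)); 
cv2.imwrite(f"pics/v{n}.png",im); cv2.imwrite(f"pics/vw{n}.png",w)
E
python3 nx.py; python3 look.py 2
```

```text
t 3.65 pos [606.3 122.6  82.8] x [ 0.026  0.022 -0.999] jaw deg -21.9 F [0.  0.5 0.3] q [0.13 0.58 1.47 0.02 1.06 0.5 ] gap 0.4457385436023183
r 91.86706305293107 phi 64.01039818280573
[-12.6  -2.2] [-10.    2.8] [-10.3   1.5] [-10.4   0.3] [-10.3  -1. ]
```

View pics/v2.png

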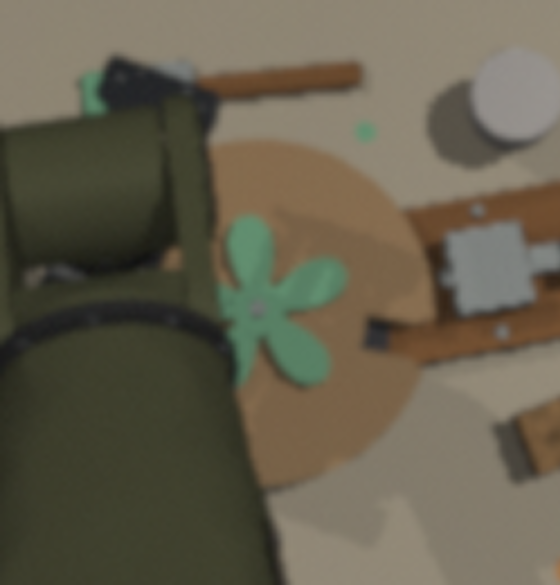

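The slot now faces lower right, with its inner end around (365,334) in the crop. The bolt tip is near (445,275), so there is more to turn.

```bash
cat > sl.py <<'E'
from h import *
import sys
C=cam("top"); x,y=map(float,sys.argv[1:3]); p=ray(C,((x+.5)/4.5-.5+260,(y+.5)/4.5-.5+165),43)[:2]
for c in((564.3,38.5),(566.,40.)):
    v=p-c; print(np.hypot(*v),np.degrees(np.arctan2(v[1],v[0])))
E
python3 sl.py 365 334; python3 sl.py 407 345
```

```text
67.34950373077936 -102.1371862349238
69.18651080887703 -103.25244013220944
94.60591275312521 -103.2581550877976
96.46471349944284 -104.03666559086219
```

Call:
jog_arm:
  moves:
    - [[-9, 1.5, -4, 0, 0, 6], [-8, 1.5, -3, 0, 0, 5], [-6, 0, 0, 0, 0, 5], [0, 0, 0, 0, 0, 0]]

```text
clock: 4.15
eef_pos: [587.2, 125.1, 78.9]
eef_rot: [0.96, 1.531, 0.847]
wrist_force: [-0.1, 0.4, -0.2]
finger_gap: 0.7
```

```bash
python3 nx.py; python3 look.py 3
```

```text
t 4.15 pos [587.2 125.1  78.9] x [ 0.026  0.03  -0.999] jaw deg -6.5 F [-0.1  0.4 -0.2] q [0.14 0.55 1.53 0.03 1.03 0.24] gap 0.6680038167258976
r 87.69429227670884 phi 76.01491053299999
[-10.9  -0.7] [-10.4   0.6] [-10.4  -0.6] [-10.2  -1.9] [-9.9 -3.1]
```

View pics/v3.png

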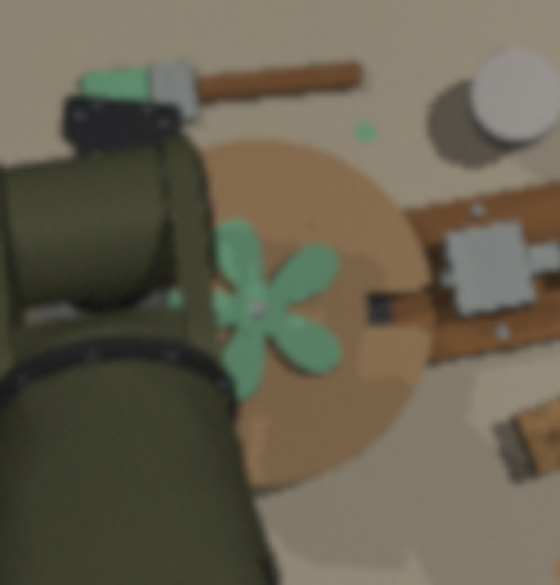

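The slot's inner end is at (368,309) and its sides run to about (412,292) and (412,322). It is still about 10° short.

```bash
python3 sl.py 368 309; python3 sl.py 410 307
```

```text
68.14768377719093 -88.64022957701481
69.6285425397338 -90.0681662967317
94.64716642228757 -88.61224405662905
96.12122966256558 -89.64699041824345
```

Call:
jog_arm:
  moves:
    - [[-5, 1, -2, 0, 0, 4], [-5, 0.5, 0, 0, 0, 4], [0, 0, 0, 0, 0, 0]]

```text
clock: 4.55
eef_pos: [579.3, 126.4, 77.6]
eef_rot: [0.918, 1.529, 0.935]
wrist_force: [-0.1, -0.9, -0.2]
finger_gap: 0.6
```

```bash
python3 nx.py
```

```text
t 4.55 pos [579.3 126.4  77.6] x [ 0.025  0.033 -0.999] jaw deg 0.9 F [-0.1 -0.9 -0.2] q [0.14 0.53 1.56 0.03 1.02 0.11] gap 0.6316086183612298
r 87.44436179997567 phi 81.24578504734639
[-10.7  -1.5] [-10.4  -0.3] [-10.3  -1.6] [-10.   -2.8] [-9.6 -4. ]
```

Call:
jog_arm:
  moves:
    - [[-5.5, 0.5, 0, 0, 0, 2], [0, 0, 0, 0, 0, 0]]

```text
clock: 4.75
eef_pos: [574.8, 126.7, 77.9]
eef_rot: [0.903, 1.529, 0.946]
wrist_force: [-0.4, -0.1, 0.1]
finger_gap: 0.4
```

```bash
python3 nx.py; python3 look.py 4
```

```text
t 4.75 pos [574.8 126.7  77.9] x [ 0.024  0.034 -0.999] jaw deg 2.5 F [-0.4 -0.1  0.1] q [0.14 0.52 1.57 0.04 1.02 0.08] gap 0.41630435507272867
r 87.16795650583887 phi 84.20733830821122
[-10.6  -1.7] [-10.3  -0.9] [-10.2  -2.1] [-9.8 -3.3] [-9.4 -4.5]
```

View pics/v4.png

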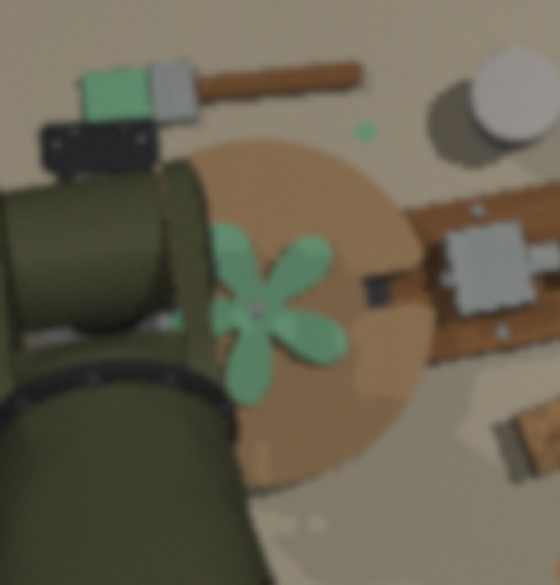

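```bash
python3 sl.py 366 291; python3 sl.py 405 288; python3 - <<'E'
from h import *
C=cam("top");P=lambda x,y,z: ray(C,((x+.5)/4.5-.5+260,(y+.5)/4.5-.5+165),z)[:2]
for n,q in(("block",P(491,268,47)),("tip",P(445,275,34))):
  for c in((564.3,38.5),(566.,40.)):
    v=q-c; print(n,np.hypot(*v),np.degrees(np.arctan2(v[1],v[0])))
E
```

```text
68.41129194752011 -78.99595106770713
69.58668873400497 -80.60590662455397
92.91661396694893 -81.07818860459086
94.15423515109983 -82.24181730687414
block 148.22593539124415 -80.12962520108606
block 149.4248090667106 -80.87044328976071
tip 120.09387941115304 -78.88096953902395
tip 121.25368056279059 -79.80591771260107
```

Call:
jog_arm:
  moves:
    - [[12, 0, 0, 0, 0, 0], [8, 0, 20, 0, 0, 0], [0, 0, 45, 0, 0, 0], [0, -30, 45, 0, 0, 0], [0, -45, 40, 0, 0, 7]]

```text
clock: 5.35
eef_pos: [594.2, 61.4, 218.5]
eef_rot: [1.113, 1.535, 1.27]
wrist_force: [1.0, -1.5, 0.9]
finger_gap: 0.4
```

Call:
jog_arm:
  moves:
    - [[0, -48, 0, 0, 0, 0], [0, -48, 0, 0, 0, 0], [0, -48, 0, 0, 0, 0], [0, -40, 0, 0, 0, 0], [0, 0, 0, 0, 0, 0]]

```text
clock: 5.85
eef_pos: [595.8, -133.6, 226.0]
eef_rot: [0.824, 1.532, 0.972]
wrist_force: [0.0, 1.6, 0.6]
finger_gap: 0.4
```

```bash
python3 nx.py;python3 look.py 5; python3 - <<'E'
from h import *
W=cam("wrist")
for q in((565.5,39.3,58),(583.5,-69.3,34),(602,-181,85)): print(proj(W,q))
E
```

```text
t 5.85 pos [ 595.8 -133.6  226. ] x [ 0.022  0.032 -0.999] jaw deg 8.4 F [0.  1.6 0.6] q [-0.3   0.43  1.35  0.04  1.36 -0.45] gap 0.41004979692657517
r 176.1222602234742 phi -80.24852126801603
[-5.3 92.2] [9.7 3.6] [9.2 4.8] [8.6 5.8] [7.8 6.8] [301.06342859   6.41608904]
[303.85278615 156.30864607]
[306.63527028 300.61763621]
```

View pics/wrist5.png

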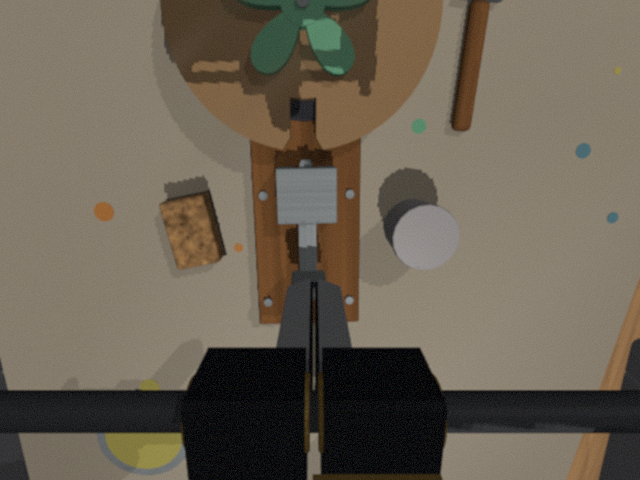

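The wrist view shows the slot centred at (303,98–147) and the bolt tip at (305,162). The block and bolt line runs from (306,195) to (308,260). The slot is within about 2 mm of the bolt, so I'll go behind the plate.

Call:
jog_arm:
  moves:
    - [[7, -48, 0, -1.8, 1.3, 0], [6, -42, 0, 0, 0, 1], [0, 0, -40, 0, 0, 0], [0, 0, -20, 0, 0, 0], [0, 0, 0, 0, 0, 0]]

```text
clock: 6.45
eef_pos: [611.9, -215.8, 165.4]
eef_rot: [0.802, 1.57, 0.973]
wrist_force: [-0.2, 0.4, 0.1]
finger_gap: 0.1
```

```bash
python3 nx.py
```

```text
t 6.45 pos [ 611.9 -215.8  165.4] x [ 0.  0. -1.] jaw deg 9.8 F [-0.2  0.4  0.1] q [-0.4   0.57  1.28  0.    1.29 -0.57] gap 0.08911645159869537
r 259.8564006318582 phi -79.8226110041949
[-20.8 174.6] [9.7 3.7] [9.2 4.8] [8.5 5.9] [7.8 6.9]
```

Call:
jog_arm:
  moves:
    - [[-3, -10, -20, 0, 0, 0], [0, 0, -35, 0, 0, 0], [0, 0, -30, 0, 0, 0], [0, 0, -10, 0, 0, 0], [0, 0, 0, 0, 0, 0]]

```text
clock: 6.95
eef_pos: [612.8, -220.1, 74.1]
eef_rot: [-0.419, 1.564, -0.244]
wrist_force: [-0.4, 0.2, 0.6]
finger_gap: 0.4
```

```bash
python3 nx.py;python3 look.py 6
```

```text
t 6.95 pos [ 612.8 -220.1   74.1] x [ 0.007 -0.002 -1.   ] jaw deg 10.0 F [-0.4  0.2  0.6] q [-0.4   0.67  1.35  0.    1.12 -0.58] gap 0.4111878696999028
r 264.2909886121735 phi -79.80166461419064
[-21.7 178.9] [9.7 3.7] [9.2 4.8] [8.5 5.9] [7.7 6.9]
```

View pics/wrist6.png

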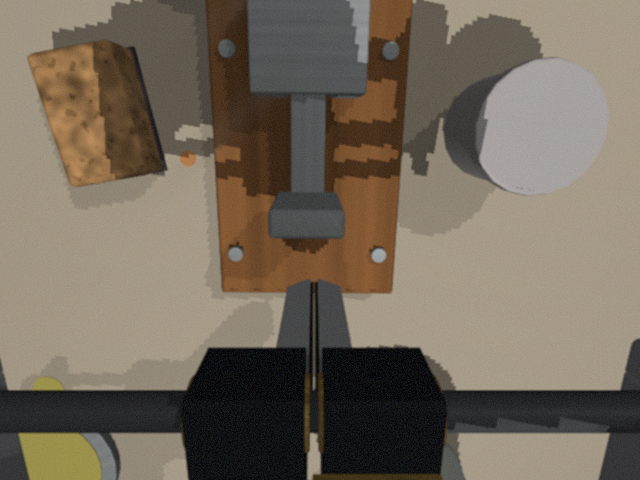

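The fingers stand behind the plate, which shows at (307,215). They are about 3 mm to its right. I'll push along the bolt with a small sideways correction.

Call:
jog_arm:
  moves:
    - [[-4, 10, 0, 0, 0, 0], [-3, 10, 0, 0, 0, 0], [-1.5, 9, 0, 0, 0, 0], [-1.5, 9, 0, 0, 0, 0], [-1.5, 9, 0, 0, 0, 0]]

```text
clock: 7.55
eef_pos: [602.4, -171.2, 80.6]
eef_rot: [-0.563, 1.554, -0.389]
wrist_force: [1.0, -4.0, -2.8]
finger_gap: 0.5
```

```bash
python3 nx.py
```

```text
t 7.55 pos [ 602.4 -171.2   80.6] x [ 0.015 -0.006 -1.   ] jaw deg 10.0 F [ 1.  -4.  -2.8] q [-0.33  0.6   1.44 -0.    1.09 -0.51] gap 0.4540309209549635
r 214.28516904606417 phi -80.20752838541652
[-11.9 129.8] [9.7 3.6] [9.2 4.8] [8.6 5.8] [7.8 6.8]
```

Call:
jog_arm:
  moves:
    - [[-1, 6, -4, 0, 0, 0], [-1, 6, -2, 0, 0, 0], [-1, 4, 0, 0, 0, 0], [0, 0, 0, 0, 0, 0]]

```text
clock: 7.95
eef_pos: [599.9, -152.7, 75.1]
eef_rot: [-0.552, 1.552, -0.377]
wrist_force: [1.1, 0.3, 1.1]
finger_gap: 0.5
```

```bash
python3 nx.py
```

```text
t 7.95 pos [ 599.9 -152.7   75.1] x [ 0.018 -0.007 -1.   ] jaw deg 10.1 F [1.1 0.3 1.1] q [-0.31  0.59  1.47 -0.    1.06 -0.48] gap 0.5156269804872239
r 195.65690869563534 phi -80.03509398463015
[ -9.1 111.4] [9.7 3.6] [9.2 4.8] [8.6 5.9] [7.8 6.9]
```

Nearly home; I'll push on in small steps until the force shows the stop.

Call:
jog_arm:
  moves:
    - [[-0.5, 3, 0, 0, 0, 0], [0, 0, 0, 0, 0, 0]]

```text
clock: 8.15
eef_pos: [599.3, -149.6, 75.0]
eef_rot: [-0.545, 1.552, -0.37]
wrist_force: [-0.6, 0.4, 0.2]
finger_gap: 0.3
```

Call:
jog_arm:
  moves:
    - [[-0.5, 3, 0, 0, 0, 0], [0, 0, 0, 0, 0, 0]]

```text
clock: 8.35
eef_pos: [599.0, -149.5, 75.1]
eef_rot: [-0.714, 1.549, -0.539]
wrist_force: [0.7, 0.8, -0.0]
finger_gap: 0.7
```

```bash
python3 nx.py;python3 look.py 7
```

```text
t 8.35 pos [ 599.  -149.5   75.1] x [ 0.019 -0.011 -1.   ] jaw deg 10.0 F [ 0.7  0.8 -0. ] q [-0.3   0.59  1.47 -0.01  1.06 -0.47] gap 0.6743012527346958
r 192.32343113589505 phi -80.11366581706838
[ -8.3 108.1] [9.7 3.6] [9.2 4.8] [8.6 5.9] [7.8 6.9]
```

View pics/wrist7.png

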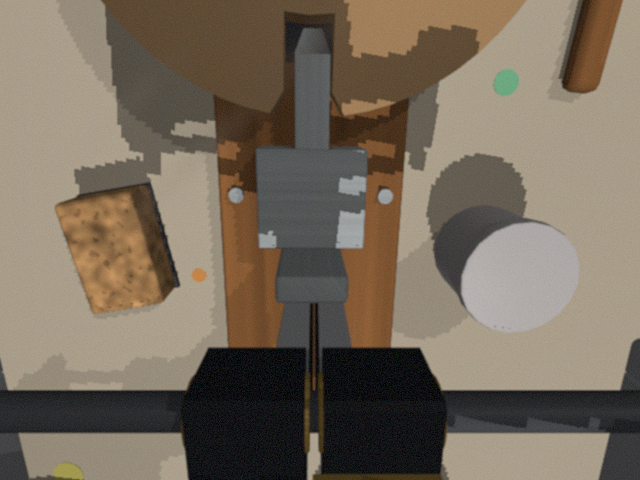

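The bolt is in the slot with its tip at (312,35), and the plate meets the block at y≈248. The second push didn't advance the tool, so it looks stopped. One firmer push will confirm.

Call:
jog_arm:
  moves:
    - [[-0.5, 4, 0, 0, 0, 0], [-0.5, 4, 0, 0, 0, 0]]

```text
clock: 8.65
eef_pos: [598.9, -148.7, 75.5]
eef_rot: [-0.953, 1.538, -0.78]
wrist_force: [8.0, -35.4, -10.3]
finger_gap: 0.3
```

Call:
jog_arm:
  moves:
    - [[1, -6, 0, 0, 0, 0], [2, -15, 0, 0, 0, 0], [3, -20, 0, 0, 0, 0], [0, 0, 40, 0, 0, 0], [0, 0, 40, 0, 0, 0]]

```text
clock: 9.15
eef_pos: [602.1, -192.0, 150.8]
eef_rot: [-1.157, 1.551, -0.985]
wrist_force: [0.4, 0.6, 0.2]
finger_gap: 0.2
```

Call:
jog_arm:
  moves:
    - [[0, 0, 40, 0, 0, 0], [0, -15, 30, 0, 0, 0], [0, 0, 0, 0, 0, 0]]

```text
clock: 9.45
eef_pos: [602.7, -208.4, 228.6]
eef_rot: [-0.963, 1.548, -0.79]
wrist_force: [-0.6, -0.1, -0.7]
finger_gap: 0.8
```

```bash
python3 nx.py;python3 look.py 8
```

```text
t 9.45 pos [ 602.7 -208.4  228.6] x [ 0.016 -0.016 -1.   ] jaw deg 9.9 F [-0.6 -0.1 -0.7] q [-0.39  0.48  1.26 -0.01  1.38 -0.56] gap 0.7653451431737084
r 251.11486511736032 phi -81.5846909408375
[-14.2 166.5] [9.8 3.4] [9.3 4.5] [8.7 5.6] [8.  6.7]
```

View pics/wrist8.png

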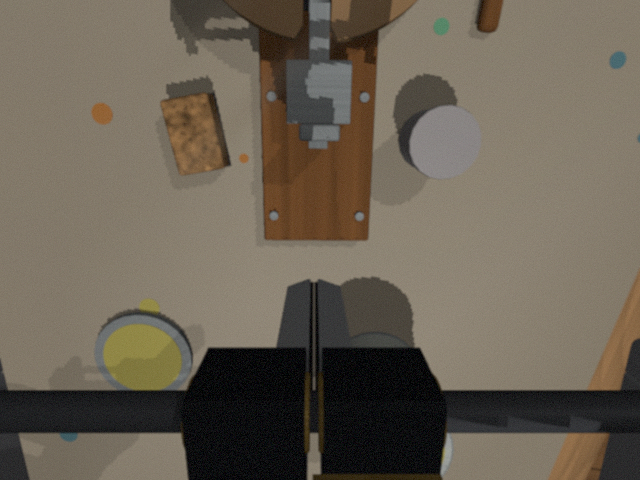

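The plate is against the block at (318,130) and the bolt is in the slot. The firm push met 35 N with no travel, and the arm is now clear and high up. I'll hand it in.

```bash
python3 -c "
from cell import manip
print(manip.sign_off())"
```

```text
the job is handed in; nothing more can be done
None
```

The turntable is locked. With closed fingers I pushed the peg round by about 103° until the slot faced the bolt, then pushed the plate until the bolt stopped against the guide block. I handed the job in at about 9.5 s on the robot's clock; it gave no verdict.

- **Alignment:** before the bolt moved, the slot measured within about 1–2° of its line, roughly 2 mm on the wrist picture.
- **Bolt home:** the last firm push met about 35 N with under 1 mm of travel. The tool stopped about 192 mm from the axis, where I expected it for a fully home bolt. The last close pictures show the plate against the block and the bolt in the slot.
- **Clear of everything:** the last reading had the fingers at z ≈ 229 mm with near-zero wrist force. None of the things standing near the turntable looked displaced in the pictures. I did not measure any of them again, and the brush jar and stirring stick were not looked at after the start.
- **Disagreement:** positions from the two cameras differed by about 2–5 mm, mainly in the plate's y position and height. The triangulated plate top came out at 78 mm instead of 85 mm. This had no effect on the pushes.

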